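# Put a cup on the dryer and set its dial

## Task

Hang the small handleless cup, mouth down, on the empty slanted prong of the cup dryer and let go of it. Then push the dryer's dial clockwise, click by click, to setting 4, which is four clicks up from off and one click short of the last setting. Leave the mug and the tall tumbler standing where they are on the mat.

Things in the scene. Friction and masses are not known exactly. Their poses are not given: they have to be found in the camera images.
- cup_center (a point): The cup to hang: white ceramic, no handle, smallest of the three vessels on the mat (6 mm thick), standing mouth down. 80 mm tall, outside diameter 60 mm at the rim (below), 58 mm at the closed end (above), walls 3.5 mm, closed end 5 mm thick, about 150 g. The point is on its axis half-way up, 40 mm above the rim; its z axis points to the closed end.
- mug_center (a point): Bystander: white mug standing mouth down on the mat, 90 mm tall, 74 mm diameter, with a handle that reaches 60 mm from its axis along the mug's own +y. The point is on its axis half-way up.
- tumbler_center (a point): Bystander: tall white tumbler standing mouth down on the mat, 130 mm tall, 72 mm diameter at the rim. The point is on its axis half-way up.
- dryer: The cup dryer: a fixed white box 180 mm deep (x), 380 mm wide (y), 60 mm high. Origin under its centre; x to its back, y to its left seen from its front, z up; its front looks to the robot to within 0.25 rad. Two steel prongs slant up from its top towards its front; the left one is taken by a tall cup fixed on it, reaching 180 mm above the counter, the other (125 mm to the right) is empty.
- prong_tip (a point): The very tip (round end) of the dryer's empty prong, a straight steel rod 10 mm in diameter and 135 mm long, leaning 35 degrees from vertical towards the dryer's front. Same axes as the dryer. A cup put over it hangs by its closed end and its wall.
- prong_foot (a point): The point where the empty prong's axis meets the dryer's top, 60 mm above the counter.
- dial_axis (a point): Centre of the dial at the height of its lever's top, 102 mm above the counter, near the dryer's front right; axes as the dryer's. The dial turns about the vertical here: a grey disc (radius 26 mm, its top 26 mm below this point) with one upright black bar on it, the lever: 12 mm thick, 26 mm high, from 16 mm behind the axis to 40 mm in front; the long end, with a white line, points.
- dial (a joint): Dial angle, rad, growing clockwise from above. Six clicks 30 degrees apart: off = 0 (dot), 0.524, 1.047, 1.571, 2.094 (setting 4), 2.618 (5, the last); bars that grow longer mark 1 to 5. At off the pointer is 45 degrees anticlockwise of the dryer's +x, at 5 105 degrees clockwise. It starts at off, 1 or 2. Takes about 0.1 N m; half-way to the next click it snaps in and stays.
There are look-alikes about, which are no part of the job. Leave any red or turquoise look-alike of the part that bears cup_center alone.

How it is judged:
On the way, in this order (a step that is already met when the one before it is completed fails the run):
1. the cup hangs on the empty prong, mouth down, let go and at rest (z of prong_tip in the frame of cup_center between 0.015 and 0.045 m and distance between prong_tip and cup_center below 0.048 m and angle between cup_center's own z axis and vertical below 1.1 rad and contact force between the fingers and cup below 0.05 N and linear speed of cup below 0.03 m/s), for 0.3 s.
2. the dial has clicked into setting 4 (value of joint dial between 1.92 and 2.27 rad), for 0.3 s.
At the end, for the whole second after the job is handed in: The cup hangs at rest on the empty prong, mouth down, the prong's tip inside it and at least 55 mm in from the rim, and the dial rests in setting 4 (2.094 rad, within 0.17) (all of step 2 and z of prong_tip in the frame of cup_center between 0.015 and 0.045 m and distance between prong_tip and cup_center below 0.048 m and angle between cup_center's own z axis and vertical below 1.1 rad and linear speed of cup below 0.03 m/s); the robot touches nothing.
It fails at once if the mug is knocked over or shifted by more than 40 mm (distance of mug_center from where it was at the start of the episode above 0.04 m or angle between mug_center's own z axis and vertical above 0.5 rad).
It fails at once if the tumbler is knocked over or shifted by more than 40 mm (distance of tumbler_center from where it was at the start of the episode above 0.04 m or angle between tumbler_center's own z axis and vertical above 0.5 rad).
It also fails if it takes over 67 s, if anything falls off the work surface, if the arm or the gripper's body presses on something with over 40 N, if the wrist force passes 120 N, or if a joint passes its speed limit or range.

## Robot

A 7-joint arm with a two-finger parallel gripper is mounted at the origin on the work surface. World frame = base frame: x ahead of the robot, y to its left, z up, the work surface at z = 0. Lengths are in m, angles in rad, forces in N, time in s.
With the tool pointing down it reaches from about 0.4 to 0.875 m from the base axis. Payload 19.3 kg.
Tool frame: the origin (TCP) lies at the very end of the fingers, on their centre line; the grasp point (between the pads) lies 19 mm behind it; z points along the fingers, y is the line along which they close (so a half turn about z gives the same grasp; the last joint's range is limited). The gripper opens to 85 mm and grips with 20 to 120 N. Pads are 22 mm wide; open, the fingers measure 114 mm over their backs; the gripper's body (76 mm by 85 mm) begins 54 mm behind the grasp point. The pads swing forward as they close: fully open they stand 13 mm farther back than shut.
Start: joints at [1.224, 0.521, -0.036, 1.599, 0.021, 1.021, -0.113], TCP at [0.171, -0.601, 0.231] pointing down, gripper open.
Joint ranges: [-2.91, 2.91], [-0.3, 2.13], [-1.5, 1.42], [0.17, 2.43], [-1.26, 4.41], [0.16, 1.93], [-2.52, 2.52]. Speed limits (rad/s): [1.89, 1.89, 2.39, 2.39, 3.01, 3.01, 3.01].

## Interface

Orientations are given as [roll, pitch, yaw] about the fixed x, y, z axes, in that order (R = Rz(yaw) Ry(pitch) Rx(roll)).
In Python, from workcell import bot gives the robot as it stands.
- The arm moves only by the tool jog_arm, never from a script. Its argument "motion" is a list of rows, each a list of 5 numbers: the shift along the tool's x, y, z scaled (see below), then the turn about the tool's z scaled (see below), then the opening, from 0 (shut) to 1 (fully open). A call has 1 to 12 rows; each row shifts and turns the commanded pose from where the row before left it, along the tool's axes as they then stand; what a row does not reach is not made up. The controller multiplies each number of a shift by 30 mm and each number of a turn by 0.08 rad. A row lasts 1/10 s, in which the tool goes at most 50 mm and 8.59 degrees, less where a joint would pass 70% of its speed; a pose out of reach is approached as far as the arm can. A call with a number of a shift or a turn outside -1 to 1 is refused whole. A call with a gripper value outside its range is refused whole. The fingers move at their own pace and stop on an object; "newtons" is the grip in N (left out, the last holds). Time passes only in rows, so rows that do not move let the fingers close. It gives the time, the measured TCP pose, the force, the opening and the grip force at its end, in the units of the state.
- bot.observe(): the state, without advancing time (a new reading comes with each control period).
- bot.grab_frame(name): name is "scene" or "top" or "wrist"; returns a dict with "pixels" (400x640x3 uint8, red, green, blue), "fovy" (degrees; the focal length in pixels is half the picture's height over the tangent of half this angle, whatever the lens; pixels are square), "cx", "cy" (the principal point, pixels), "k1" (the pictures are not rectified: a ray, as slopes to the right and down, at radius r is drawn at 1 + k1 r^2 times it, then the intrinsics apply), "rvec" (rotation vector, rad) and "tvec" (3), from world to camera coordinates, as OpenCV has them; the wrist camera has in their place "mount" (4x4, takes a point from camera to tool coordinates, whose origin is the TCP and whose axes are the flange's). Camera axes: x right, y down, z forward; pixel columns grow to the right and rows downward; lengths in m; the calibration is good to about 2 mm. A picture is of the moment at which its call begins: read the wrist's pose just before it. There is no depth.
- bot.job_done(): hands the job in; it is judged then, once.
The state is a dict: "clock": time; "qpos": joint angles; "qd": joint speeds; "joint_efforts": joint torques, N m; "position": TCP position; "tool_rot": TCP orientation; "force": force on the tool from outside, world axes, zero at the start; "moment": the same for the moment, N m; "grip_width": finger opening in m; "finger_force": force on a finger pad.
Only numpy, scipy, OpenCV 4.12 (cv2) and the standard library are available. Lean on these libraries where they do the work, as an engineer would, in place of code of your own. Each camera call takes 0.05 s, during which the arm holds its last target. There are 200 camera calls.

## Working session

There is one attempt and no reset: what is moved stays moved. The work goes in short steps, Python scripts to look and compute and a tool call to move; the robot and the scene stay as the last step left them, time stands still between calls to the robot, and variables do not carry over. Pictures are saved under pics/ and viewed, at most 10 in all, crops included, and the job is handed in when it is done.

Besides the shell and the picture viewer there is one more tool, called after ">>>" as name(argument=value, ...) on one line, values as JSON. jog_arm: Moves the arm, as the interface text tells. Shifts and turns lie within -1 to 1; 1 stands for 30 mm of shift or 0.08 rad of turn. Its arguments: {"type":"object","properties":{"motion":{"type":"array","items":{"type":"array","items":{"type":"number"}}},"newtons":{"type":"number"}},"required":["motion"]}

```bash
mkdir -p pics; ls; cat > h.py <<'E'
import numpy as np, cv2
from workcell import bot
from scipy.spatial.transform import Rotation as R
def K(f):
    h,w=f["pixels"].shape[:2]; fl=h/2/np.tan(np.radians(f["fovy"])/2)
    return fl
def ext(f,st=None):
    if "rvec" in f:
        Rm=cv2.Rodrigues(np.array(f["rvec"],float))[0]; t=np.array(f["tvec"],float).ravel()
        return Rm.T,-Rm.T@t
    st=st or bot.observe(); T=np.eye(4)
    T[:3,:3]=R.from_euler('xyz',st["tool_rot"]).as_matrix(); T[:3,3]=st["position"]
    M=T@np.array(f["mount"]); return M[:3,:3],M[:3,3]
def ray(f,uv,E=None):
    Rc,c=E or ext(f); fl=K(f); d=(np.array(uv,float)-[f["cx"],f["cy"]])/fl
    rd=np.linalg.norm(d); r=rd
    for _ in range(30): r=rd/(1+f["k1"]*r*r)
    s=d*(r/rd if rd>0 else 1); v=Rc@np.array([s[0],s[1],1]); return c,v/np.linalg.norm(v)
def plane(f,uv,z,E=None):
    c,v=ray(f,uv,E); return c+v*(z-c[2])/v[2]
def cross(r1,r2):
    (a,u),(b,v)=r1,r2; A=np.stack([u,-v],1); s=np.linalg.lstsq(A,b-a,rcond=None)[0]
    p,q=a+s[0]*u,b+s[1]*v; return (p+q)/2,np.linalg.norm(p-q)
def proj(f,p,E=None):
    Rc,c=E or ext(f); q=Rc.T@(np.array(p)-c); s=q[:2]/q[2]; s=s*(1+f["k1"]*(s@s))
    return s*K(f)+[f["cx"],f["cy"]]
def grab(n,tag):
    st=bot.observe(); f=bot.grab_frame(n); f["st"]=st
    cv2.imwrite(f"pics/{tag}.png",f["pixels"][:,:,::-1]); np.save(f"pics/{tag}.npy",f,allow_pickle=True); return f
def load(tag): return np.load(f"pics/{tag}.npy",allow_pickle=True).item()
E
python3 - <<'E'
from h import *
for n in("scene","top"):
    f=grab(n,n); print(n,K(f),f["k1"],ext(f))
print(bot.observe())
E
```

```text
pics
scene 435.3650311434028 -0.05798650494627391 (array([[ 0.84124141,  0.46594799, -0.27423597],
       [ 0.54059015, -0.71676551,  0.44046509],
       [ 0.00867094, -0.51878673, -0.85485972]]), array([ 0.85339052, -0.51175559,  1.18652866]))
top 442.76451073067324 -0.011818963559425973 (array([[ 0.02102533, -0.99450034,  0.1026012 ],
       [-0.99967408, -0.02239848, -0.01224956],
       [ 0.01448031, -0.10231021, -0.99464714]]), array([0.36901557, 0.06436957, 1.37755908]))
{'clock': 0.1, 'qpos': array([ 1.2237852 ,  0.52196608, -0.03629743,  1.5999152 ,  0.02120016,
        1.02109339, -0.11279068]), 'qd': array([-1.54144774e-04, -6.92378044e-04, -2.52503199e-04, -8.86978733e-04,
        2.21753311e-04,  4.49509895e-05, -2.36207996e-03]), 'joint_efforts': array([ 3.24821121e-03, -9.28496504e+01,  1.98394373e+00, -3.70538449e+01,
        1.81982748e-02,  5.35524421e-03,  8.58973863e-06]), 'position': array([ 0.1706807 , -0.60094874,  0.23078917]), 'tool_rot': array([-3.14059899e+00,  8.35131516e-05,  2.76782934e-01]), 'force': array([-1.15629041,  0.18047565, -0.32704878]), 'moment': array([-0.00017287, -0.0036153 ,  0.01478986]), 'finger_force': 0.0, 'grip_width': 0.08524737406978543}
```

View pics/scene.png

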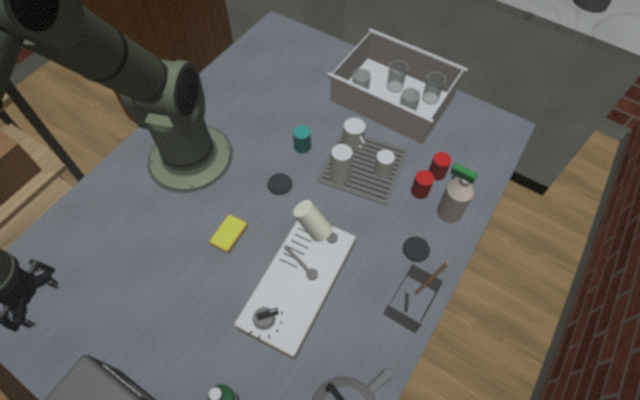

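View pics/top.png

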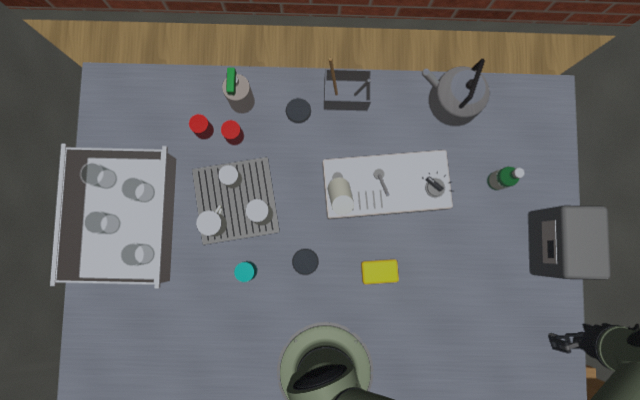

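The scene view shows the mat (360,165), with the cup at (385,160), the tumbler at (342,160) and the mug at (354,132). The dryer's empty prong runs from (312,273) to (288,250), and the dial is at (265,316). In the top view the cup is at (229,175), the tumbler at (258,210), the mug at (209,223), the prong from (379,174) to (387,193), and the dial at (436,185).

```bash
python3 - <<'E'
from h import *
s=load("scene")["pixels"];t=load("top")["pixels"]
def z(im,x,y,w,h,k): return cv2.resize(im[y:y+h,x:x+w],None,fx=k,fy=k,interpolation=cv2.INTER_CUBIC)
a=z(t,320,145,140,80,5)          #700x400
b=z(t,190,150,100,100,2)         
cv2.imwrite("pics/c1.png",np.hstack([a])[:,:,::-1])
c=np.hstack([z(s,230,190,130,170,3),z(s,310,100,130,170,3)])
cv2.imwrite("pics/c2.png",c[:,:,::-1])
E
```

```text
(no output)
```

View pics/c1.png

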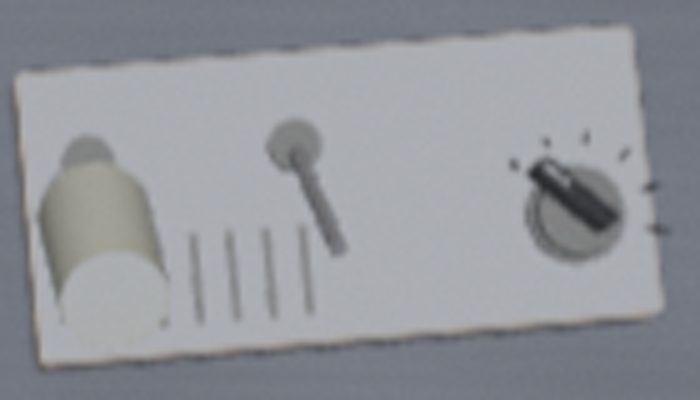

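View pics/c2.png

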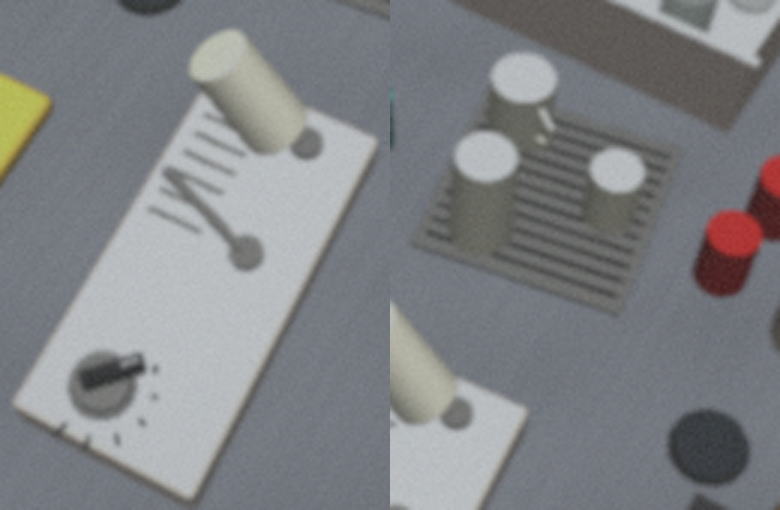

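The crops show the dial at off: the white-lined end at c1 (540,165) is beside the dot at (513,163), about 45° anticlockwise. The prong foot is at c1 (295,145) and the tip at (340,250). The cup is the smallest vessel, at c2 (617,172). Next I measure positions.

```bash
cat > m.py <<'E'
from h import *
s=load("scene");t=load("top")
T=lambda x,y:(320+(x-2)/5,145+(y-2)/5)
S=lambda x,y:(230+(x-1)/3,190+(y-1)/3)
S2=lambda x,y:(310+(x-391)/3,100+(y-1)/3)
co=[plane(t,T(*p),.06)for p in((18,75),(632,27),(662,312),(42,365))]
print("corners",np.round(co,3)); c=np.mean(co,0);print("centre",c,[np.linalg.norm(co[i]-co[i-1])for i in range(4)])
xa=(co[0]+co[1]-co[2]-co[3]);ya=(co[0]+co[3]-co[1]-co[2]); print("yaw",np.arctan2(xa[1],xa[0]),np.arctan2(-ya[0],ya[1]))
cs=[plane(s,S(*p),.06)for p in((14,404),(194,500),(378,140))];print("scene corners",np.round(cs,3))
print("foot",plane(t,T(297,147),.06),plane(s,S(245,253),.06))
print("tip",cross(ray(t,T(341,251)),ray(s,S(170,172))))
print("lever ends",plane(t,T(540,165),.102),plane(t,T(607,218),.102), plane(s,S(140,358),.102),plane(s,S(85,376),.102))
def disc(f,uv,z,lo,r=14):
    g=cv2.cvtColor(f["pixels"],cv2.COLOR_RGB2GRAY);u,v=map(int,uv)
    m=(g>lo).astype(np.uint8); n,l,st,ce=cv2.connectedComponentsWithStats(m)
    k=l[v,u]; 
    return ce[k],st[k],plane(f,ce[k],z)
for nm,u,w,z,d in(("cup",(229,174),S2(617,170),.086,58),("mug",(209,223),S2(524,78),.096,74),("tum",(258,211),S2(486,157),.136,66)):
    for f,p in((t,u),(s,w)):
        g=cv2.cvtColor(f["pixels"],cv2.COLOR_RGB2GRAY); lo=g[int(p[1])-2:int(p[1])+3,int(p[0])-2:int(p[0])+3].mean()-25
        ce,st,P=disc(f,p,z,lo); print(nm,np.round(ce,1),st,np.round(P,3))
E
python3 m.py
```

```text
corners [[ 0.638  0.021  0.06 ]
 [ 0.676 -0.352  0.06 ]
 [ 0.502 -0.369  0.06 ]
 [ 0.462  0.004  0.06 ]]
centre [ 0.56958616 -0.17410493  0.06      ] [np.float64(0.17623186790301756), np.float64(0.37562928134040025), np.float64(0.1748402674029713), np.float64(0.37453398058811)]
yaw 0.09697619234400007 0.10537847449466389
scene corners [[ 0.504 -0.371  0.06 ]
 [ 0.68  -0.353  0.06 ]
 [ 0.638  0.02   0.06 ]]
foot [ 0.59745066 -0.14814852  0.06      ] [ 0.59470149 -0.1464568   0.06      ]
tip (array([ 0.52276667, -0.15488508,  0.16518289]), np.float64(0.0031821121748359877))
lever ends [ 0.58289717 -0.28407828  0.102     ] [ 0.55249924 -0.32325554  0.102     ] [ 0.58198831 -0.28744162  0.102     ] [ 0.55228547 -0.32528169  0.102     ]
cup [227.7 174.3] [219 165  19  19 290] [0.582 0.303 0.086]
cup [385.3 156.4] [377 150  17  14 184] [0.579 0.301 0.086]
mug [208.7 221.8] [196 205  26  31 507] [0.44  0.35  0.096]
mug [354.3 125.4] [344 118  21  16 263] [0.436 0.35  0.096]
tum [256.5 210. ] [246 199  22  23 392] [0.474 0.208 0.136]
tum [341.6 151.7] [332 144  20  16 250] [0.472 0.207 0.136]
```

>>> jog_arm(motion=[[0, 0, -1, 0.74, 1], [0, 0, -1, 0.74, 1], [0, 0, -1, 0.74, 1], [1, -1, 0, 0, 1], [1, -1, 0, 0, 1], [1, -1, 0, 0, 1], [1, -1, 0, 0, 1], [1, -1, 0, 0, 1], [1, -1, 0, 0, 1], [1, -1, 0, 0, 1], [1, -1, 0, 0, 1], [1, -1, 0, 0, 1]])

```text
clock: 1.3
position: [0.4134, -0.3043, 0.3212]
tool_rot: [-3.142, 0.0, 0.099]
force: [-0.1, -0.6, -0.0]
grip_width: 0.0858
finger_force: 0.0
```

```bash
python3 - <<'E'
from h import *
f=grab("wrist","w1"); E=ext(f,f["st"]); print(np.round(f["mount"],3),K(f))
for p in((.5195,-.155,.1706),(.596,-.1475,.06),(.56,-.3145,.102),(.5825,-.2857,.102),(.5524,-.3242,.102)): print(proj(f,p,E))
print(f["st"]["qpos"])
E
```

```text
[[-0.001 -0.965 -0.263  0.066]
 [ 1.    -0.001 -0.    -0.001]
 [-0.    -0.263  0.965 -0.142]
 [ 0.     0.     0.     1.   ]] 323.4800263604732
[154.22961615  42.67866424]
[194.06344924 -11.5746273 ]
[340.88210717  28.53096274]
[315.10643373   1.65206226]
[349.36245756  37.45072983]
[ 0.64963517  0.25582586 -0.16173012  1.76632308  0.04527567  1.12324025
 -0.99826178]
```

View pics/w1.png

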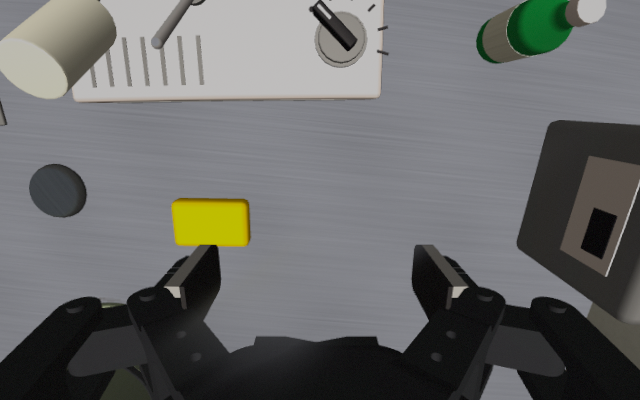

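The wrist view shows the prong tip at about (157,45), the lever from (318,5) to (353,45), and the dial disc near (341,40). These agree with the predicted pixels to within a few px. Now to the cup.

>>> jog_arm(motion=[[0.38, -0.98, 0, 0, 1], [0.38, -0.98, 0, 0, 1], [0.38, -0.98, 0, 0, 1], [0.38, -0.98, 0, 0, 1], [0.38, -0.98, 0, 0, 1], [0.38, -0.98, 0, 0, 1], [0.38, -0.98, 0, 0, 1], [0.38, -0.98, 0, 0, 1], [0.38, -0.98, 0, 0, 1], [0.38, -0.98, 0, 0, 1], [0.38, -0.98, 0, 0, 1], [0.38, -0.98, 0, 0, 1]])

```text
clock: 2.55
position: [0.514, 0.0599, 0.3211]
tool_rot: [3.142, 0.0, 0.099]
force: [-0.3, 0.0, -0.2]
grip_width: 0.0856
finger_force: 0.0
```

```bash
python3 - <<'E'
from h import *
f=grab("wrist","w2"); E=ext(f,f["st"]); print(f["st"]["position"],f["st"]["qpos"])
for p in((.5195,-.155,.1706),(.596,-.1475,.06),(.5805,.302,.086)): print(proj(f,p,E))
f=load("w1");E=ext(f,f["st"]); print("disc",plane(f,(341,40),.076,E),"tip",plane(f,(157,44),.168,E),"lev",plane(f,(318,5),.102,E),plane(f,(351,43),.102,E))
E
```

```text
[0.51400159 0.05993854 0.32113919] [ 0.08415559  0.27946519 -0.39456082  1.74734305  0.11703645  1.13825499
 -1.8175972 ]
[540.17775655 197.0777045 ]
[491.54685762 112.49409926]
[109.84545671  87.17817544]
disc [ 0.55410243 -0.31727696  0.076     ] tip [ 0.51898471 -0.15614297  0.168     ] lev [ 0.57969443 -0.28891742  0.102     ] [ 0.54724964 -0.32653864  0.102     ]
```

```bash
python3 - <<'E'
from h import *
f=load("w2");E=ext(f,f["st"])
im=cv2.cvtColor(f["pixels"],cv2.COLOR_RGB2GRAY)
cv2.imwrite("pics/w2c.png",cv2.resize(f["pixels"][0:250,0:330,::-1],None,fx=2,fy=2))
lo=im[82:92,105:115].mean()-20
n,l,st,ce=cv2.connectedComponentsWithStats((im>lo).astype(np.uint8)); k=l[87,110]; print(im[87,110],st[k],ce[k],plane(f,ce[k],.086,E))
E
```

```text
185 [  88   63   48   52 1951] [111.12403895  88.73910815] [0.57890822 0.30059314 0.086     ]
```

View pics/w2c.png

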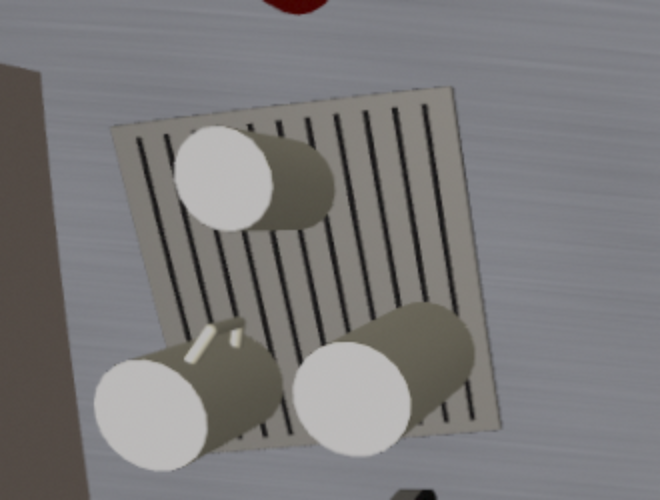

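The crop shows the cup's closed end at full-image pixel (111,89), clear of the mug and tumbler. Measured position is (0.579,0.301).

>>> jog_arm(motion=[[0.37, -0.97, 0, 0, 1], [0.37, -0.97, 0, 0, 1], [0.37, -0.97, 0, 0, 1], [0.37, -0.97, 0, 0, 1], [0.37, -0.97, 0, 0, 1], [0.37, -0.97, 0, 0, 1], [0.37, -0.97, 0, 0, 1], [0.37, -0.97, 0, 0, 1], [0, 0, 0.5, 0, 1], [0, 0, 1, 0, 1], [0, 0, 1, 0, 1], [0, 0, 1, 0, 1]])

```text
clock: 3.8
position: [0.5791, 0.299, 0.2149]
tool_rot: [3.141, 0.0, 0.099]
force: [0.6, 0.6, 0.4]
grip_width: 0.0854
finger_force: 0.0
```

>>> jog_arm(motion=[[0, -0.07, 1, 0, 1], [0, 0, 1, 0, 1], [0, 0, 1, 0, 1], [0, 0, 1, 0, 1], [0, 0, 1, 0, 1], [0, 0, 0.75, 0, 1], [0, 0, 0, 0, 0.4], [0, 0, 0, 0, 0.4], [0, 0, 0, 0, 0.4], [0, 0, 0, 0, 0.4], [0, 0, 0, 0, 0.4], [0, 0, 0, 0, 0.4]], newtons=40)

```text
clock: 5.0
position: [0.5794, 0.3015, 0.0445]
tool_rot: [-3.141, -0.001, 0.099]
force: [1.2, -0.9, 3.9]
grip_width: 0.0582
finger_force: 43.3
```

>>> jog_arm(motion=[[0, 0, -0.3, 0, 0.4], [0, 0, -0.8, 0, 0.4], [0, 0, -1, 0, 0.4], [0, 0, -1, 0, 0.4], [0, 0, -1, 0, 0.4], [0, 0, -1, 0, 0.4], [0, 0, -1, 0, 0.4], [0, 0, -1, 0, 0.4], [0, 0, -0.9, 0, 0.4], [0, 0, 0, 0, 0.4]])

```text
clock: 6.0
position: [0.5799, 0.3021, 0.2883]
tool_rot: [-3.139, -0.005, 0.099]
force: [-0.4, -0.5, -1.5]
grip_width: 0.0582
finger_force: 43.4
```

```bash
python3 - <<'E'
from h import *
f=grab("wrist","w3"); E=ext(f,f["st"]); p=f["st"]["position"]; print(p)
z=p[2]+.0415; uv=proj(f,[p[0],p[1],z],E); print(uv)
g=cv2.cvtColor(f["pixels"],cv2.COLOR_RGB2GRAY); u,v=map(int,uv); lo=g[v,u]-25
n,l,st,ce=cv2.connectedComponentsWithStats((g>lo).astype(np.uint8)); k=l[v,u]; print(g[v,u],st[k],ce[k],plane(f,ce[k],z,E)-p)
ed=[proj(f,[p[0]+a*.029,p[1],z],E) for a in(-1,1)]; print("edges fore/aft",ed)
cv2.imwrite("pics/w3.png",f["pixels"][:,:,::-1])
E
```

```text
[0.57989388 0.30214125 0.28833503]
[318.88201883 299.21006312]
194 [  237   226   159   115 14787] [315.94725096 286.72286468] [0.00489361 0.00153529 0.0415    ]
edges fore/aft [array([311.21846766, 365.01696236]), array([327.69869141, 222.89749695])]
```

View pics/w3.png

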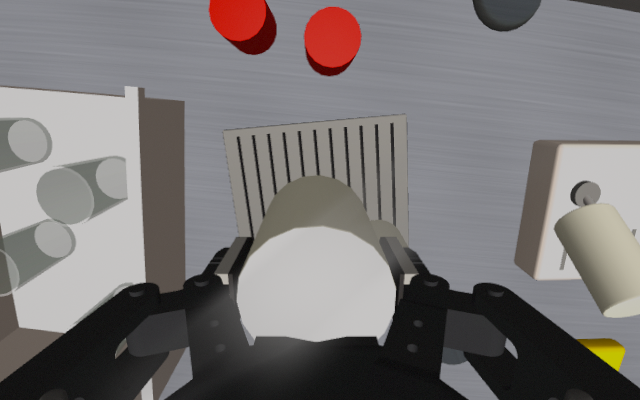

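The cup is held centred: its forward edge is at row 226 against 223 predicted. Carrying it to above the prong.

>>> jog_arm(motion=[[-0.1, 0.6, 0, 0, 0.4], [-0.2, 1, 0, 0, 0.4], [-0.2, 1, 0, 0, 0.4], [-0.2, 1, 0, 0, 0.4], [-0.2, 1, 0, 0, 0.4], [-0.2, 1, 0, 0, 0.4], [-0.2, 1, 0, 0, 0.4], [-0.2, 1, 0, 0, 0.4], [-0.2, 1, 0, 0, 0.4], [-0.2, 1, 0, 0, 0.4], [-0.2, 1, 0, 0, 0.4], [-0.2, 1, 0, 0, 0.4]])

```text
clock: 7.25
position: [0.5436, -0.0537, 0.2829]
tool_rot: [-3.142, 0.002, 0.099]
force: [0.8, 0.3, -0.6]
grip_width: 0.0579
finger_force: 43.4
```

>>> jog_arm(motion=[[-0.2, 1, 0, 0, 0.4], [-0.2, 1, 0, 0, 0.4], [-0.2, 0.8, 0, 0, 0.4], [0, 0.55, 0, 0, 0.4], [0, 0, 0, 0, 0.4]])

```text
clock: 7.75
position: [0.5362, -0.1561, 0.2831]
tool_rot: [3.141, 0.001, 0.096]
force: [0.7, -0.0, -1.2]
grip_width: 0.058
finger_force: 43.4
```

>>> jog_arm(motion=[[0.1, -0.06, 0.6, 0, 0.4], [0, 0, 0.6, 0, 0.4], [0, 0, 0.5, 0, 0.4], [0, 0, 0.3, 0, 0.4], [0, 0, 0.3, 0, 0.4], [0, 0, 0.3, 0, 0.4], [0, 0, 0, 0, 0.4]])

```text
clock: 8.45
position: [0.5393, -0.1512, 0.2048]
tool_rot: [-3.141, 0.001, 0.099]
force: [0.2, 0.7, -1.3]
grip_width: 0.058
finger_force: 43.3
```

```bash
python3 - <<'E'
from h import *
a=grab("scene","s4"); b=grab("top","t4")
c=lambda f,x,y,w,h,k:cv2.resize(f["pixels"][y:y+h,x:x+w,::-1],None,fx=k,fy=k,interpolation=cv2.INTER_CUBIC)
cv2.imwrite("pics/c4.png",np.hstack([c(a,230,190,100,120,4),c(b,340,140,95,120,4)]))
E
```

```text
(no output)
```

View pics/c4.png

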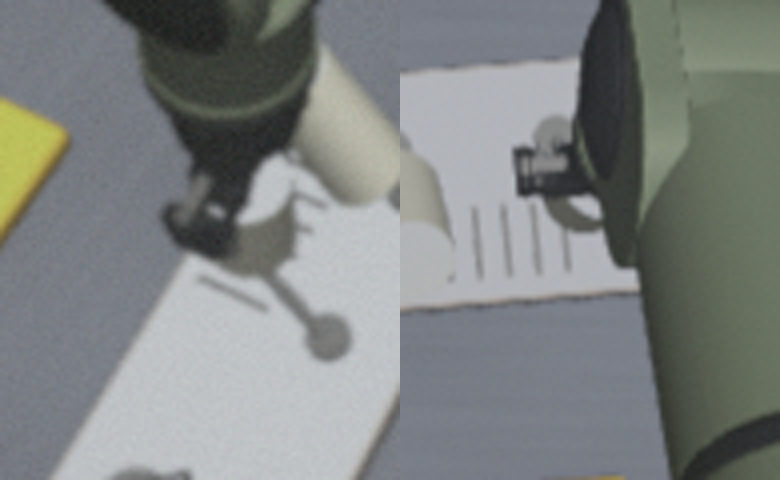

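The crop shows the prong rising from its foot, at crop (327,337), into the cup's rim near (270,275). The cup is over the tip, so I continue down slowly.

>>> jog_arm(motion=[[0, 0.08, 0.2, 0, 0.4], [0, 0, 0.2, 0, 0.4], [0, 0, 0.2, 0, 0.4], [0, 0, 0.2, 0, 0.4], [0, 0, 0.2, 0, 0.4], [0, 0, 0, 0, 0.4]])

```text
clock: 9.15
position: [0.5395, -0.1537, 0.1749]
tool_rot: [-3.141, 0.001, 0.099]
force: [-0.3, 0.4, -1.4]
grip_width: 0.0581
finger_force: 43.4
```

>>> jog_arm(motion=[[0, 0, 0.2, 0, 0.4], [0, 0, 0.15, 0, 0.4], [0, 0, 0, 0, 0.4]])

```text
clock: 9.45
position: [0.5396, -0.1538, 0.1646]
tool_rot: [-3.141, 0.001, 0.099]
force: [0.3, 0.1, -0.8]
grip_width: 0.0586
finger_force: 43.4
```

>>> jog_arm(motion=[[0.03, 0, 0.15, 0, 0.4], [0, 0, 0.1, 0, 0.4], [0, 0, 0.07, 0, 0.4], [0, 0, 0, 0, 0.4]])

```text
clock: 9.85
position: [0.5407, -0.1538, 0.1554]
tool_rot: [-3.141, 0.0, 0.099]
force: [0.5, -0.3, -2.0]
grip_width: 0.0582
finger_force: 43.4
```

>>> jog_arm(motion=[[0, 0, 0.07, 0, 0.4], [0, 0, 0.07, 0, 0.4], [0, 0, 0, 0, 0.4]])

```text
clock: 10.15
position: [0.5407, -0.1538, 0.1512]
tool_rot: [-3.141, 0.0, 0.099]
force: [-0.2, -0.3, -2.4]
grip_width: 0.0578
finger_force: 43.4
```

>>> jog_arm(motion=[[0, 0, 0, 0, 0.75], [0, 0, 0, 0, 0.8], [0, 0, 0, 0, 0.9], [0, 0, 0, 0, 1], [0, 0, 0, 0, 1], [0, 0, 0, 0, 1], [0, 0, 0, 0, 1]])

```text
clock: 10.85
position: [0.5408, -0.1538, 0.1515]
tool_rot: [-3.142, -0.0, 0.099]
force: [-0.6, -1.0, 1.1]
grip_width: 0.0855
finger_force: 0.0
```

```bash
python3 - <<'E'
from h import *
f=grab("wrist","w5");a=grab("scene","s5")
c=cv2.resize(a["pixels"][190:330,220:340,::-1],None,fx=3,fy=3,interpolation=cv2.INTER_CUBIC)
w=cv2.resize(f["pixels"][:,80:560,::-1],(420,350)); w=cv2.copyMakeBorder(w,0,70,0,0,0)
cv2.imwrite("pics/c5.png",np.hstack([c,w]))
E
```

```text
(no output)
```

View pics/c5.png

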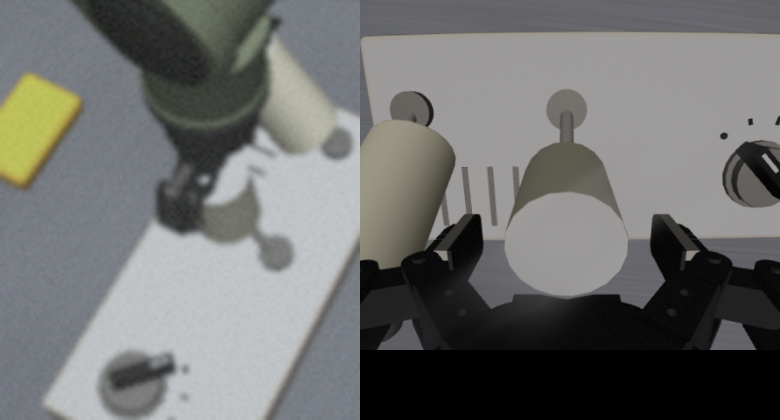

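The cup hangs on the prong, tilted forward, with clear gaps to both fingers (right panel, centre (567,245)). Retreating and moving over the dial.

>>> jog_arm(motion=[[0, 0, -0.3, 0, 1], [0, 0, -1, 0, 1], [0, 0, -1, 0, 1], [0, 0, -1, 0, 1], [0, 0, -1, 0, 1], [0, 0, -1, 0, 1], [0, 1, 0, 0, 1], [0, 1, 0, 0, 1], [0, 1, 0, 0, 1], [0, 1, 0, 0, 1], [0, 1, 0, 0, 1], [0, 0.4, 0, 0, 1]])

```text
clock: 12.15
position: [0.5563, -0.3179, 0.3108]
tool_rot: [3.141, 0.0, 0.096]
force: [-0.2, -0.6, -0.8]
grip_width: 0.0854
finger_force: 0.0
```

>>> jog_arm(motion=[[0, 0, 0, 0, 1]])

```text
clock: 12.25
position: [0.5564, -0.3163, 0.3106]
tool_rot: [3.142, 0.0, 0.097]
force: [0.2, 0.1, -0.2]
grip_width: 0.085
finger_force: 0.0
```

```bash
cat > d.py <<'E'
from h import *
import sys
f=grab("wrist",sys.argv[1]); E=ext(f,f["st"]); print(f["st"]["position"],f["st"]["tool_rot"],f["st"]["qpos"])
g=cv2.cvtColor(f["pixels"],cv2.COLOR_RGB2GRAY)
ctr=proj(f,[.557,-.316,.102],E); print("axis px",ctr,"fingers px",[proj(f,np.array(f["st"]["position"])+[0,y,-.0],E) for y in(.045,-.045)])
m=np.zeros_like(g); cv2.circle(m,tuple(int(v) for v in ctr),60,255,-1)
d=cv2.morphologyEx(((g<70)&(m>0)).astype(np.uint8),cv2.MORPH_CLOSE,np.ones((7,7)))
n,l,st,ce=cv2.connectedComponentsWithStats(d)
for k in range(1,n):
    if st[k][4]<150: continue
    c=cv2.findContours((l==k).astype(np.uint8),0,2)[0][0]; b=cv2.boxPoints(cv2.minAreaRect(c))
    P=np.array([plane(f,q,.102,E) for q in b])[:,:2]; print(st[k],"\n",np.round(P,4),"ctr",P.mean(0))
E
python3 d.py w6
python3 - <<'E'
import sys; sys.argv=['']
from h import *
f=load("w6"); c=f["pixels"][60:360,160:480]; print(c.shape); cv2.imwrite("pics/c6.png",cv2.resize(c[:,:,::-1],None,fx=2,fy=2))
E
```

```text
[ 0.55644401 -0.31632479  0.31059077] [3.14153573e+00 2.00729271e-04 9.70771597e-02] [ 0.60607175  0.49165827 -0.27839079  1.44762969  0.13865104  1.22173205
 -1.16218027]
axis px [316.59949372 168.76371647] fingers px [array([224.45890247, 241.68518558]), array([410.62616039, 258.18247216])]
[288 134  43  48 675] 
 [[ 0.5836 -0.276 ]
 [ 0.5976 -0.2878]
 [ 0.5576 -0.3363]
 [ 0.5428 -0.3245]] ctr [ 0.57039811 -0.30615544]
(300, 320, 3)
```

```bash
python3 - <<'E'
from h import *
f=load("w6");E=ext(f,f["st"]); g=cv2.cvtColor(f["pixels"],cv2.COLOR_RGB2GRAY)
c=cv2.HoughCircles(cv2.medianBlur(g,3)[110:250,250:390],cv2.HOUGH_GRADIENT,1.0,5,param1=80,param2=12,minRadius=31,maxRadius=40)
for x,y,r in c[0][:4]: print(x+250,y+110,r,plane(f,(x+250,y+110),.076,E)[:2], r/K(f)*.235)
s=g[130:210,270:370:1]; print(g[168,270:365:3])
lo=(g<125).astype(np.uint8); n,l,st,ce=cv2.connectedComponentsWithStats(lo); print(st[l[170,325]] , l[170,325])
E
```

```text
Traceback (most recent call last):
TypeError: 'NoneType' object is not subscriptable
```

View pics/c6.png

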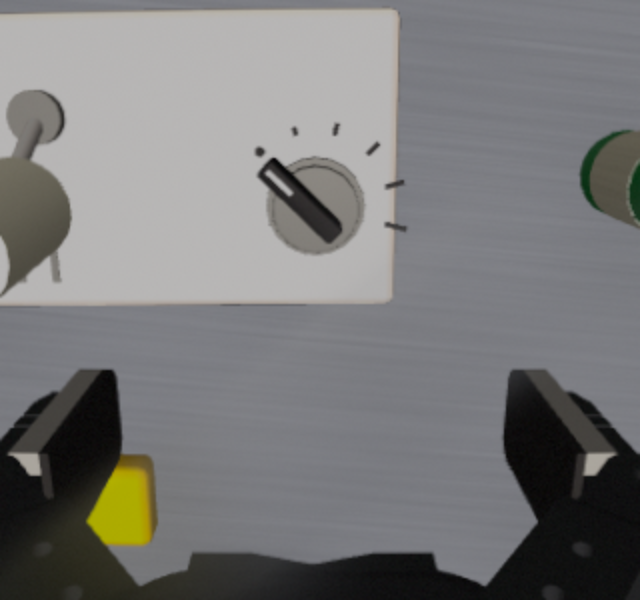

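The crop shows the dial at off. The disc is centred at about crop (316,205); the lever's top runs from (266,166), the white-lined end, to (335,238). The cup is still hanging at left.

```bash
python3 - <<'E'
from h import *
f=load("w6");E=ext(f,f["st"]); q=lambda x,y:(160+x/2,60+y/2)
print("disc",plane(f,q(316,205),.068,E)[:2],plane(f,q(319,206),.076,E)[:2])
a=plane(f,q(266.5,166.5),.102,E);b=plane(f,q(335,238),.102,E); d=(a-b)/np.linalg.norm(a-b); print(a,b,np.linalg.norm(a-b),"axis",b+.016*d,a-.04*d,np.arctan2(d[1],d[0]))
E
```

```text
disc [ 0.55844376 -0.31763846] [ 0.55934754 -0.31926865]
[ 0.58238547 -0.28821548  0.102     ] [ 0.54669518 -0.32915974  0.102     ] 0.05431601309376041 axis [ 0.55720855 -0.31709869  0.102     ] [ 0.55610203 -0.3183681   0.102     ] 0.8538498176698976
```

>>> jog_arm(motion=[[0.05, 0.05, 0, 0, 1], [0, 0, 0.5, -1, 1], [0, 0, 0.5, -1, 1], [0, 0, 0.5, -1, 1], [0, 0, 0.5, -1, 1], [0, 0, 0.5, -1, 1], [0, 0, 0.5, -1, 1], [0, 0, 0.5, -1, 1], [0, 0, 0.5, -1, 1], [0, 0, 0.5, -1, 1], [0, 0, 0.5, -0.8, 1], [0, 0, 0, 0, 1]])

```text
clock: 13.5
position: [0.558, -0.3148, 0.1591]
tool_rot: [-3.139, 0.0, 0.886]
force: [0.1, 0.3, -0.6]
grip_width: 0.0852
finger_force: 0.0
```

>>> jog_arm(motion=[[-0.07, 0.06, 0.5, 0, 1], [0, 0, 0.8, 0, 0.6], [0, 0, 0.8, 0, 0.5], [0, 0, 0.4, 0, 0.4], [0, 0, 0, 0, 0.3], [0, 0, 0, 0, 0.3], [0, 0, 0, 0, 0.3]], newtons=20)

```text
clock: 14.2
position: [0.5592, -0.3193, 0.0868]
tool_rot: [3.14, -0.0, 0.883]
force: [0.2, 0.3, -0.5]
grip_width: 0.0254
finger_force: 0.0
```

>>> jog_arm(motion=[[0, -0.03, 0.07, 0, 0.1], [0, 0, 0, 0, 0.1], [0, 0, 0, 0, 0.1], [0, 0, 0, 0, 0.1]])

```text
clock: 14.6
position: [0.5578, -0.3183, 0.0843]
tool_rot: [3.141, -0.0, 0.883]
force: [-3.9, 3.4, 10.5]
grip_width: 0.0116
finger_force: 22.4
```

>>> jog_arm(motion=[[0, 0, -0.05, 0.6, 0.1], [0, 0, 0, 0.6, 0.1], [0, 0, 0, 0.6, 0.1], [0, 0, 0, 0.6, 0.1], [0, 0, 0, 0.6, 0.1], [0, 0, 0, 0.6, 0.1], [0, 0, 0, 0.6, 0.1], [0, 0, 0, 0.6, 0.1], [0, 0, 0, 0.6, 0.1], [0, 0, 0, 0.6, 0.1], [0, 0, 0, 0.5, 0.1], [0, 0, 0, 0, 0.1]])

```text
clock: 15.8
position: [0.5577, -0.3182, 0.0847]
tool_rot: [-3.141, 0.0, 0.363]
force: [0.1, 0.8, -10.0]
grip_width: 0.0118
finger_force: 20.0
```

>>> jog_arm(motion=[[0, 0, 0.02, 0.6, 0.1], [0, 0, 0, 0.8, 0.1], [0, 0, 0, 0.8, 0.1], [0, 0, 0, 0.8, 0.1], [0, 0, 0, 0.8, 0.1], [0, 0, 0, 0.8, 0.1], [0, 0, 0, 0.8, 0.1], [0, 0, 0, 0.8, 0.1], [0, 0, 0, 0.8, 0.1], [0, 0, 0, 0.8, 0.1], [0, 0, 0, 0.5, 0.1], [0, 0, 0, 0, 0.1]])

```text
clock: 17.0
position: [0.5577, -0.3182, 0.0846]
tool_rot: [-3.141, 0.0, -0.3]
force: [-2.5, 2.7, 1.2]
grip_width: 0.0118
finger_force: 21.4
```

```bash
python3 -c "
from workcell import bot;s=bot.observe();print(s['qpos'],s['tool_rot'],s['moment'])"
```

```text
[ 0.48825992  0.72204591 -0.09449018  1.65727041  0.08985415  0.76683687
 -1.51853636] [-3.14146008e+00  3.10052822e-04 -3.00188185e-01] [0.62798058 0.5101567  0.10307502]
```

>>> jog_arm(motion=[[0, 0, 0, 1, 0.1], [0, 0, 0, 1, 0.1], [0, 0, 0, 1, 0.1], [0, 0, 0, 1, 0.1], [0, 0, 0, 1, 0.1], [0, 0, 0, 1, 0.1], [0, 0, 0, 1, 0.1], [0, 0, 0, 1, 0.1], [0, 0, 0, 1, 0.1], [0, 0, 0, 1, 0.1], [0, 0, 0, 0.9, 0.1], [0, 0, 0, 0, 0.1]])

```text
clock: 18.2
position: [0.5578, -0.3183, 0.0846]
tool_rot: [3.142, 0.0, -1.172]
force: [-1.6, 2.0, 3.5]
grip_width: 0.0113
finger_force: 21.7
```

Release, rise, and check the lever and the cup.

>>> jog_arm(motion=[[0, 0, 0, 0, 0.5], [0, 0, 0, 0, 1], [0, 0, 0, 0, 1], [0, 0, 0, 0, 1], [0, 0, -0.4, 0, 1], [0, 0, -1, 0, 1], [0, 0, -1, 0, 1], [0, 0, -1, 0, 1], [0, 0, -1, 0, 1], [0, 0, -1, 0, 1], [0, 0, -1, 0, 1], [0, 0, -1, 0, 1]])

```text
clock: 19.4
position: [0.5575, -0.3185, 0.3087]
tool_rot: [-3.141, -0.001, -1.173]
force: [-0.6, 0.1, -0.6]
grip_width: 0.0854
finger_force: 0.0
```

>>> jog_arm(motion=[[0, 0, -0.5, -1, 1], [0, 0, 0, -1, 1], [0, 0, 0, -1, 1], [0, 0, 0, -1, 1], [0, 0, 0, -1, 1], [0, 0, 0, -1, 1], [0, 0, 0, -1, 1], [0, 0, 0, -1, 1], [0, 0, 0, 0, 1]])

```text
clock: 20.3
position: [0.5577, -0.3187, 0.3222]
tool_rot: [-3.142, -0.001, -0.531]
force: [-0.5, -0.6, -0.0]
grip_width: 0.0858
finger_force: 0.0
```

```bash
sed -i 's/\.557,-\.316/.558,-.3175/' d.py; python3 d.py w7; python3 - <<'E'
from h import *
# lever in axes at expected yaw; hanging cup top: bright blob compared with w5-based expectation
f=load("w7");E=ext(f,f["st"])
g=cv2.cvtColor(f["pixels"],cv2.COLOR_RGB2GRAY)
for t in(2.094,1.571,2.618):
    a=.885-t; print(t,[round(float(g[tuple(int(round(v)) for v in proj(f,[.558+r*np.cos(a),-.3175+r*np.sin(a),.102],E)[::-1])])) for r in(-.012,.005,.012,.02,.03,.036)])
a=grab("scene","s7");b=grab("top","t7")
def dif(x,y): return cv2.connectedComponentsWithStats((cv2.absdiff(cv2.GaussianBlur(x,(5,5),0),cv2.GaussianBlur(y,(5,5),0)).max(2)>30).astype(np.uint8))
for n,x,y in(("scene",load("scene")["pixels"],a["pixels"]),("top",load("top")["pixels"],b["pixels"])):
    k,l,st,ce=dif(x,y); print(n,[list(map(int,s)) for s in st[1:] if s[4]>15])
for p in((.5195,-.155,.1706),): print("tip px scene/top",proj(a,p),proj(b,p))
E
```

```text
[ 0.55765755 -0.31869294  0.32222733] [-3.14157012e+00 -7.80834457e-04 -5.31347691e-01] [ 0.3969877   0.47679398  0.04595723  1.4378879  -0.02234546  1.226641
 -1.65679451]
axis px [315.34008599 167.33985206] fingers px [array([239.70883335, 290.85738699]), array([401.50695581, 203.33081817])]
[304 137  37  44 590] 
 [[ 0.5609 -0.299 ]
 [ 0.5834 -0.3527]
 [ 0.5681 -0.3593]
 [ 0.5449 -0.3054]] ctr [ 0.56434263 -0.32909897]
2.094 [40, 44, 46, 169, 175, 83]
1.571 [91, 47, 13, 132, 133, 180]
2.618 [10, 41, 78, 130, 180, 180]
scene [[0, 0, 114, 89, 5080], [100, 0, 71, 61, 2842], [116, 45, 100, 131, 7025], [0, 86, 6, 22, 78], [206, 103, 14, 25, 181], [141, 129, 16, 24, 124], [228, 143, 5, 18, 60], [376, 149, 20, 16, 241], [206, 154, 22, 15, 148], [170, 164, 133, 130, 6401], [192, 167, 35, 24, 105], [183, 171, 13, 10, 60], [172, 188, 17, 6, 65], [284, 246, 15, 11, 96], [0, 248, 58, 84, 2677], [298, 249, 9, 16, 85], [266, 307, 13, 11, 79], [256, 319, 9, 14, 57]]
top [[355, 97, 185, 303, 13079], [538, 107, 38, 68, 330], [577, 124, 10, 38, 241], [218, 166, 20, 19, 278], [498, 167, 21, 20, 283], [425, 176, 13, 10, 74], [380, 179, 9, 17, 73], [234, 181, 5, 7, 24], [372, 180, 11, 18, 92], [441, 181, 8, 5, 32], [550, 180, 12, 26, 132], [437, 188, 6, 4, 20], [527, 208, 28, 57, 998], [529, 265, 9, 10, 64], [548, 323, 64, 40, 1218], [603, 324, 37, 65, 1571], [306, 364, 41, 28, 580], [286, 373, 11, 27, 173], [315, 372, 40, 28, 517], [594, 391, 11, 9, 60], [292, 392, 13, 8, 86], [407, 394, 8, 6, 22], [623, 395, 17, 5, 60], [379, 397, 13, 3, 28]]
tip px scene/top [284.51743392 245.56775765] [387.82285401 195.29547825]
```

```bash
python3 -c "
from workcell import bot;print(bot.job_done())"
```

```text
the job is handed in; nothing more can be done
None
```

The cup was hanging mouth down on the empty prong when last viewed, the dial measured about 2.06 rad after release (setting 4), the mug and tumbler showed no change in the before/after images, and I handed the job in at about 20 s; the hand-in call returned no verdict.

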